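# Build the tea-tin tower

### The job

Put the tea tins away as a tower: take the red medium tin off the sloping rack and set it squarely on the lid of the blue large tin, then set the yellow small tin squarely on the red one. Lower each tin in the hand until its foot sits fully down inside the raised bead of the lid below before you let go. The tower is built where the large tin stands, so do not push that one about, and leave the rest of the worktop as it is.

Things in the scene. Friction and masses are not known exactly. Their poses are not given: they have to be found in the camera images.
- large_tin: large dark blue tin, closed (lid fixed), 126 (x) x 78 (y) x 70 mm to the flat of the lid (z); origin at the centre of its underside. A raised bead 4 thick, 3.5 high runs round the lid's edge, flush with the sides; the flat inside it is 118 x 70. Stands on the worktop, loose, about 0.6 kg.
- medium_tin: medium red tin, closed (lid fixed), 112 (x) x 64 (y) x 64 mm to the flat of the lid (z); origin at the centre of its underside. A raised bead 4 thick, 3.5 high runs round the lid's edge, flush with the sides; the flat inside it is 104 x 56. Starts on the rack's sloping bed, lid leaning 30 degrees towards the robot, long side up the slope. Its foot has 3 mm play all round in the large tin's bead.
- small_tin: small yellow tin, closed (lid fixed), 99 (x) x 51 (y) x 60 mm to the flat of the lid (z); origin at the centre of its underside. A raised bead 4 thick, 3.5 high runs round the lid's edge, flush with the sides; the flat inside it is 91 x 43. Starts likewise on the rack, left or right of the medium tin, middles about 110 mm apart. Its foot has 2.5 mm play all round in the medium tin's bead.
- tin_rack: bamboo rack, fixed, 236 wide (its y), about 145 deep (its x) and 105 high; its slatted bed rises 30 degrees towards its +x and has a lip 16 mm high along the lower, front edge; origin on the worktop under the middle of the bed, which is 65 mm above it
- mug_white: white mug, 86 wide, 120 over the handle, 101 high; loose bystander; origin at the centre of its underside
- teaspoon: steel teaspoon, 130 x 27 x 11 mm, lying flat; loose bystander; origin under its middle, x along it
- tea_jar: glass jar with a yellow lid, 84 across, 142 high, behind the rack; loose bystander; origin at the centre of its underside

How it is judged:
By the outcome, as a careful person would: the job done as asked, in the order asked, and still so for the second after the job is handed in, with the robot touching nothing.
It also fails if it takes over 67 s, if anything falls off the work surface, if the arm or the gripper's body presses on something with over 40 N, if the wrist force passes 120 N, or if a joint passes its speed limit or range.

### The arm

A 6-joint arm with a two-finger parallel gripper is mounted at the origin on a cart in front of the work surface, level with it; the furniture and walls round the work are solid. World frame = base frame: x ahead of the robot, y to its left, z up, the work surface at z = 0. Lengths are in m, angles in rad, forces in N, time in s.
With the tool pointing down it reaches from about 0.3 to 0.775 m from the base axis. Payload 14.6 kg.
Tool frame: the origin (TCP) lies on the centre line of the jaws, within the pads' length; the fingertips stand 25 mm ahead of it and the grasp point (between the pads) lies 6 mm ahead of it (manip.finger_overhang is the distance from the TCP to the fingertips, in m); z points along the fingers, y is the line along which they close (so a half turn about z gives the same grasp; the last joint's range is limited). The gripper opens to 85 mm and grips with 20 to 120 N. Pads are 22 mm wide; open, the fingers measure 114 mm over their backs; the gripper's body (76 mm by 85 mm) begins 54 mm behind the grasp point. The pads swing forward as they close: fully open they stand 13 mm farther back than shut.
Start: joints at [1.269, 0.3, 1.521, -0, 1.321, -0.067], TCP at [0.128, 0.535, 0.228] pointing down, gripper open.
Joint ranges: [-3.03, 3.03], [-0.79, 2.21], [0.23, 2.52], [-1.04, 4.18], [0, 3.07], [-2.55, 2.55]. Speed limits (rad/s): [2.22, 2.22, 2.57, 3.14, 3.14, 3.14].

### API

Orientations are given as a unit quaternion [w, x, y, z].
In Python, from plant import monitor, get_image, manip gives the robot as it stands. The module is installed in compiled form; this text tells all that it offers.
- The arm moves only by the tool carry_out, never from a script. Its argument "targets" is a list of rows, each a list of 5 numbers: the closure, from -1 (fully open) to 1 (shut), then the shift along the tool's x, y, z as a fraction of full scale, then the turn about the tool's z as a fraction of full scale. In form: [[claw, x, y, z, yaw], ...]. A call has 1 to 5 rows; each row is the pose to reach, as a shift and turn from the pose commanded when the call began, along the tool's axes at that moment, turning the shorter way round; what a row does not reach only later rows make up. Full scale, the value 1, is 0.5 m for a shift and pi rad for a turn. A row lasts 1/8 s, in which the tool goes at most 62.5 mm and 10.7 degrees, less where a joint would pass 70% of its speed; a pose out of reach is approached as far as the arm can. A call with a number of a shift or a turn outside -1 to 1 is refused whole. A call with a gripper value outside its range is refused whole. The fingers move at their own pace and stop on an object; the grip force is fixed at half the most. Time passes only in rows, so rows that repeat a pose let the fingers close. It gives the time, the measured TCP pose, the force, the opening and the grip force at its end, in the units of the state.
- monitor.observe(): the state, without advancing time (a new reading comes with each control period).
- get_image(name): name is "scene" or "side" or "wrist"; returns a dict with "frame" (384x512x3 uint8, red, green, blue), "fx", "fy", "cx", "cy" (pixels), "R" (3x3) and "t" (3): a world point X has camera coordinates R X + t; the wrist camera has in their place "tool_from_camera" (4x4, takes a point from camera to tool coordinates, whose origin is the TCP and whose axes are the flange's). Camera axes: x right, y down, z forward; pixel columns grow to the right and rows downward; lengths in m; the calibration is good to about 2 mm. A picture is of the moment at which its call begins: read the wrist's pose just before it. There is no depth.
- manip.job_done(): hands the job in; it is judged then, once.
The state is a dict: "time": time; "joint_pos": joint angles; "qd": joint speeds; "effort": joint torques, N m; "ee_pos": TCP position; "tool_rot": TCP orientation; "force": force on the tool from outside, world axes, zero at the start; "moment": the same for the moment, N m; "gripper_width": finger opening in m; "grip_force": force on a finger pad.
Only numpy, scipy, OpenCV 4.12 (cv2) and the standard library are available. Lean on these libraries where they do the work, as an engineer would, in place of code of your own. Each camera call takes 0.05 s, during which the arm holds its last target. There are 200 camera calls.

## Working session

There is one attempt and no reset: what is moved stays moved. The work goes in short steps, Python scripts to look and compute and a tool call to move; the robot and the scene stay as the last step left them, time stands still between calls to the robot, and variables do not carry over. Pictures are saved under pics/ and viewed, at most 10 in all, crops included, and the job is handed in when it is done.

Besides the shell and the picture viewer there is one more tool, called after "Emit:" as name(argument=value, ...), one argument or row to a line, values as JSON. carry_out: Moves the arm, as the interface text tells. Its arguments: {"type":"object","properties":{"targets":{"type":"array"}},"required":["targets"]}

```bash
ls; mkdir -p pics; cat > h.py <<'E'
import numpy as np, cv2
from plant import monitor, get_image, manip
from scipy.spatial.transform import Rotation as Rn
def save(im,p): cv2.imwrite(p,cv2.cvtColor(im,cv2.COLOR_RGB2BGR))
def ray(c,u,v):
    R=np.array(c["R"]);t=np.array(c["t"])
    d=R.T@np.array([(u-c["cx"])/c["fx"],(v-c["cy"])/c["fy"],1.]); return -R.T@t,d/np.linalg.norm(d)
def onz(c,u,v,z):
    o,d=ray(c,u,v); return o+d*(z-o[2])/d[2]
def proj(c,X):
    p=np.array(c["R"])@np.array(X)+np.array(c["t"]); return np.array([c["fx"]*p[0]/p[2]+c["cx"],c["fy"]*p[1]/p[2]+c["cy"]])
def wristcam(s,c):
    q=s["tool_rot"]; Rt=Rn.from_quat([q[1],q[2],q[3],q[0]]).as_matrix()
    T=np.eye(4);T[:3,:3]=Rt;T[:3,3]=s["ee_pos"]; M=np.linalg.inv(T@np.array(c["tool_from_camera"]))
    c=dict(c);c["R"]=M[:3,:3];c["t"]=M[:3,3];return c
E
python3 - <<'E'
from h import *
s=monitor.observe();print(s, manip.finger_overhang)
for n in("scene","side","wrist"):
    c=get_image(n);save(c["frame"],f"pics/{n}0.png");np.save(f"{n}0.npy",c,allow_pickle=True)
    if "R" in c: print(n,np.round(c["R"],3).tolist(),np.round(c["t"],3),c["fx"], "pos",-np.array(c["R"]).T@c["t"])
    else: print(np.round(c["tool_from_camera"],3).tolist(),c["fx"])
E
```

```text
pics
{'time': 0.0, 'joint_pos': array([ 1.26940876e+00,  3.00522939e-01,  1.52159869e+00, -3.52888570e-05,
        1.32067550e+00, -6.66011681e-02]), 'qd': array([-4.28649083e-04,  2.52794934e-04, -9.87524995e-04, -2.45995412e-03,
       -2.60922493e-05,  1.41364459e-03]), 'effort': array([ 4.47506079e-05, -5.43495262e+01, -3.61812973e+01, -2.50150561e-05,
        3.83946914e-03, -3.36691016e-05]), 'ee_pos': array([0.12789037, 0.53467983, 0.22778542]), 'tool_rot': array([-9.33797698e-05,  1.17119380e-01,  9.93117661e-01, -5.95198640e-04]), 'force': array([-0.32256758,  0.2192931 , -0.01920608]), 'moment': array([-0.03953616, -0.01846775, -0.01760535]), 'grip_force': 0.0, 'gripper_width': 0.08576585988124383} 0.025
scene [[-0.774, -0.633, 0.002], [-0.536, 0.653, -0.536], [0.338, -0.416, -0.844]] [0.427 0.324 0.911] 479.4616358650307 pos [0.19594672 0.43825632 0.94201153]
side [[-0.998, 0.053, -0.021], [0.041, 0.41, -0.911], [-0.04, -0.911, -0.411]] [0.547 0.058 0.985] 393.5831485360326 pos [0.58311721 0.84361902 0.46976088]
[[0.0, -0.946, -0.323, 0.082], [1.0, 0.0, -0.001, 0.001], [0.001, -0.323, 0.946, -0.146], [0.0, 0.0, 0.0, 1.0]] 338.1034584547324
```

```bash
python3 -c "
import cv2,numpy as np
a=cv2.imread('pics/scene0.png');b=cv2.imread('pics/side0.png')
cv2.imwrite('pics/both0.png',cv2.resize(np.vstack([a,b]),(800,1200))[:0+1200]) 
"
```

```text
(no output)
```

View pics/scene0.png

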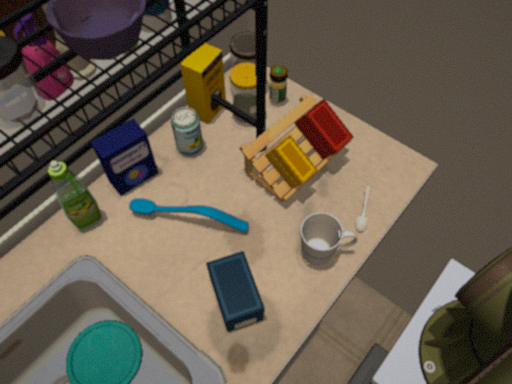

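View pics/side0.png

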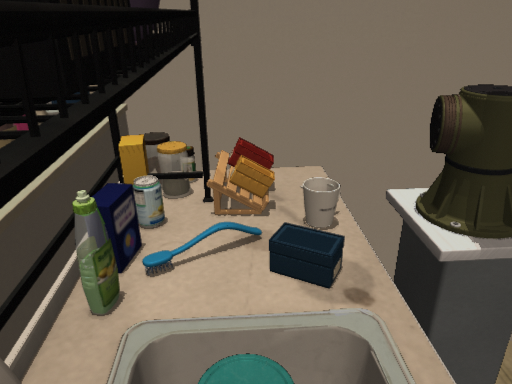

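The scene view shows the blue tin at (235,290), the yellow tin at (291,161) and the red tin at (324,130) on the rack. The mug is at (322,237), with the spoon beside it. The shelf post is at (260,60), behind the rack. The side view agrees. Next I'll get coarse positions.

```bash
cat >> h.py <<'E'
def mask(f,name):
    h=cv2.cvtColor(f,cv2.COLOR_RGB2HSV);H,S,V=[h[...,i].astype(int) for i in range(3)]
    m={"red":((H<6)|(H>172))&(S>150)&(V>50),"yellow":(H>=14)&(H<30)&(S>170)&(V>90),"blue":(H>95)&(H<115)&(S>110)&(V<110)}[name]
    return cv2.morphologyEx(m.astype(np.uint8)*255,cv2.MORPH_OPEN,np.ones((3,3)))
def blobs(m,k=3):
    cs,_=cv2.findContours(m,0,2);return sorted(cs,key=cv2.contourArea)[::-1][:k]
E
python3 - <<'E'
from h import *
for n in("scene","side"):
    c=np.load(n+"0.npy",allow_pickle=True).item();f=c["frame"]
    for k in("red","yellow","blue"):
        for b in blobs(mask(f,k)):
            r=cv2.minAreaRect(b);p=cv2.approxPolyDP(b,4,True)[:,0].tolist();print(n,k,cv2.contourArea(b),np.round(r[0]),p)
c=np.load("scene0.npy",allow_pickle=True).item()
for nm,uv,z in(("blue",(235,284),.073),("red",(324,130),.135),("yel",(291,161),.13),("mug",(322,223),.1),("post",(260,132),0),("jar",(243,75),.142)): print(nm,onz(c,*uv,z).round(3))
f=c["frame"];o=f[90:345,190:370];save(cv2.resize(o,None,fx=2.3,fy=2.3,interpolation=2),"pics/crop.png")
E
```

```text
scene red 1028.0 [327. 126.] [[321, 101], [306, 116], [322, 132], [327, 151], [350, 136]]
scene red 36.0 [304. 124.] [[301, 120], [303, 129], [307, 121]]
scene red 29.5 [312. 136.] [[314, 131], [309, 140]]
scene yellow 1281.5 [292. 162.] [[288, 136], [268, 156], [290, 183], [298, 185], [317, 168]]
scene yellow 1270.0 [198.  80.] [[204, 43], [181, 62], [191, 101], [200, 103], [198, 110], [205, 108], [210, 119], [200, 74], [220, 49]]
scene yellow 553.0 [243.  75.] [[236, 64], [231, 81], [241, 88], [253, 87], [254, 64]]
scene blue 900.0 [231. 276.] [[209, 263], [211, 276], [229, 273], [226, 281], [213, 281], [215, 289], [226, 283], [233, 287], [237, 281], [254, 289], [245, 260], [232, 256], [227, 265], [227, 258]]
scene blue 33.0 [248. 298.] [[244, 295], [253, 302]]
scene blue 31.5 [224. 297.] [[227, 292], [221, 293], [222, 302]]
side red 596.0 [251. 153.] [[238, 140], [230, 164], [243, 154], [270, 167], [272, 155]]
side yellow 1023.5 [252. 176.] [[240, 157], [230, 181], [262, 196], [273, 173]]
side yellow 959.5 [132. 159.] [[143, 135], [120, 138], [127, 183], [145, 174]]
side yellow 237.5 [171. 148.] [[158, 146], [164, 153], [184, 148], [179, 142]]
side blue 3274.5 [303. 254.] [[284, 224], [269, 241], [270, 270], [329, 286], [342, 237]]
side blue 43.5 [128. 252.] [[124, 248], [127, 255], [132, 252]]
side blue 12.5 [131. 232.] [[129, 230], [133, 234]]
blue [0.449 0.2   0.073]
red [ 0.512 -0.173  0.135]
yel [ 0.519 -0.064  0.13 ]
mug [ 0.391 -0.     0.1  ]
post [ 0.687 -0.167  0.   ]
jar [ 0.752 -0.184  0.142]
```

View pics/crop.png

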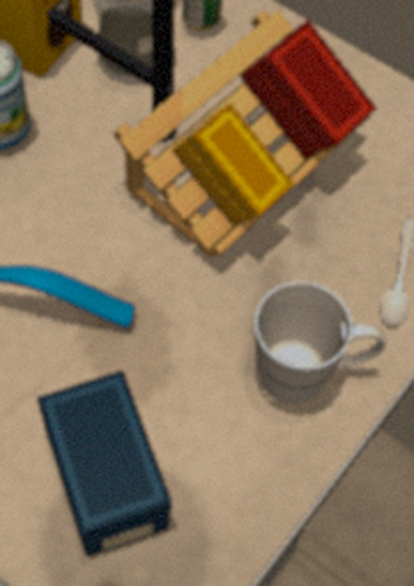

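The crop shows the yellow and red tins side by side on the bed, the blue lid unobstructed, and the mug between them and the robot. I'll move the wrist camera over the blue tin.

Emit:
carry_out(
  targets=[
    [-1,-0.4,-0.318,-0.144,0],
    [-1,-0.4,-0.318,-0.144,0],
    [-1,-0.4,-0.318,-0.144,0],
    [-1,-0.4,-0.318,-0.144,0],
    [-1,-0.4,-0.318,-0.144,0],
  ],
)

```text
time: 0.78
ee_pos: [0.287, 0.3318, 0.3014]
tool_rot: [0.001, 0.119, 0.993, 0.001]
force: [-0.1, 0.2, -0.1]
gripper_width: 0.0854
grip_force: 0.0
```

Emit:
carry_out(
  targets=[
    [-1,-0.266,-0.212,-0.096,0],
    [-1,-0.266,-0.212,-0.096,0],
    [-1,-0.266,-0.212,-0.096,0],
    [-1,-0.266,-0.212,-0.096,0],
    [-1,-0.266,-0.212,-0.096,0],
  ],
)

```text
time: 1.4
ee_pos: [0.3898, 0.2003, 0.3477]
tool_rot: [-0.001, 0.117, 0.993, -0.0]
force: [-0.7, -0.0, 0.2]
gripper_width: 0.0854
grip_force: 0.0
```

```bash
python3 - <<'E'
from h import *
s=monitor.observe();c=get_image("wrist");print(s["time"],s["ee_pos"],s["tool_rot"],np.abs(s["qd"]).max())
c=wristcam(s,c);np.save("w1.npy",c,allow_pickle=True);save(c["frame"],"pics/w1.png")
E
```

```text
1.4 [0.3897655  0.20031802 0.3477482 ] [-5.42817767e-04  1.17047343e-01  9.93126179e-01 -1.35221508e-04] 0.022755626000691854
```

View pics/w1.png

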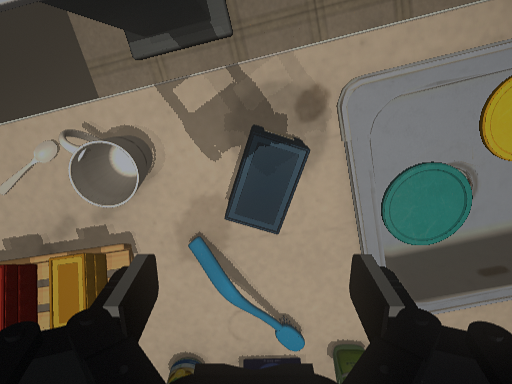

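The wrist view shows the blue lid with corners near (257,130), (309,148), (280,233) and (227,217). Next I'll refine its outline on the lid plane.

```bash
python3 - <<'E'
from h import *
c=np.load("w1.npy",allow_pickle=True).item()
o=c["frame"][115:245,215:325]
save(np.hstack([cv2.resize(np.clip(o.astype(int)*2,0,255).astype(np.uint8),None,fx=4.5,fy=4.5,interpolation=2)]),"pics/w1c.png")
E
```

```text
(no output)
```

View pics/w1c.png

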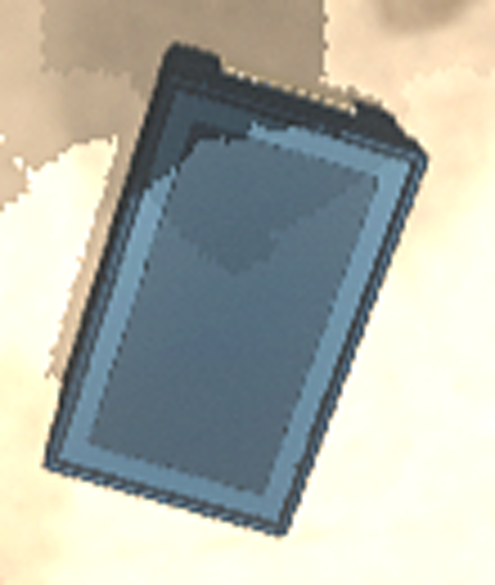

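The enlarged crop shows the bead's outer corners at (180,88), (427,155), (285,530) and (48,465). The inner flat corners are at (92,442), (262,495) and (380,178).

```bash
python3 - <<'E'
from h import *
c=np.load("w1.npy",allow_pickle=True).item()
def q(pts,z):
    P=np.array([onz(c,215-.5+(u+.5)/4.5,115-.5+(v+.5)/4.5,z)[:2] for u,v in pts])
    print(P.round(4).tolist())
    for i in range(len(P)-1):
        d=P[i+1]-P[i];print(np.linalg.norm(d).round(4),np.degrees(np.arctan2(d[1],d[0])).round(1))
    return P
P=q([(180,88),(427,155),(285,530),(48,465),(180,88)],.0735);print("c",P[:4].mean(0))
P=q([(380,178),(262,495),(92,442)],.0735);print("c",(P[0]+P[2])/2)
# automatic: bright bead pixels
f=c["frame"];h=cv2.cvtColor(f,cv2.COLOR_RGB2HSV);m=((h[...,0]>90)&(h[...,0]<120)&(h[...,1]>80)).astype(np.uint8)*255
m[:115]=0;m[245:]=0;m[:,:215]=0;m[:,325:]=0
b=blobs(m,1)[0];W=np.array([onz(c,u,v,.0735)[:2] for u,v in b[:,0].astype(float)],np.float32)
print(cv2.minAreaRect(W*1000))
E
```

```text
[[0.3805, 0.2046], [0.4149, 0.2676], [0.5194, 0.2045], [0.4817, 0.1397], [0.3805, 0.2046]]
0.0718 61.4
0.1221 -31.1
0.0749 -120.2
0.1203 147.4
c [0.44911352 0.20411541]
[[0.4183, 0.2536], [0.5063, 0.2002], [0.4776, 0.1545]]
0.103 -31.2
0.054 -122.2
c [0.44791831 0.20401208]
((465.43341064453125, 228.3600311279297), (7.453123092651367, 82.71002960205078), 58.903419494628906)
```

Emit:
carry_out(
  targets=[
    [-1,-0.142,-0.295,-0.012,0],
    [-1,-0.142,-0.295,-0.012,0],
    [-1,-0.142,-0.295,-0.012,0],
    [-1,-0.142,-0.295,-0.012,0],
    [-1,-0.142,-0.295,-0.012,0],
  ],
)

```text
time: 2.08
ee_pos: [0.4246, 0.0409, 0.3541]
tool_rot: [-0.0, 0.116, 0.993, 0.0]
force: [-0.5, 1.4, -0.4]
gripper_width: 0.0853
grip_force: 0.0
```

Emit:
carry_out(
  targets=[
    [-1,-0.143,-0.295,-0.012,0],
    [-1,-0.143,-0.295,-0.012,0],
    [-1,-0.143,-0.295,-0.012,0],
    [-1,-0.143,-0.295,-0.012,0],
    [-1,-0.143,-0.295,-0.012,0],
  ],
)

```text
time: 2.7
ee_pos: [0.4603, -0.1189, 0.3602]
tool_rot: [-0.0, 0.116, 0.993, 0.0]
force: [-0.3, 0.4, -0.1]
gripper_width: 0.0854
grip_force: 0.0
```

```bash
python3 - <<'E'
from h import *
s=monitor.observe();c=get_image("wrist");print(s["time"],s["ee_pos"],s["tool_rot"],np.abs(s["qd"]).max())
c=wristcam(s,c);np.save("w2.npy",c,allow_pickle=True)
f=c["frame"]
b=[cv2.boundingRect(x) for k in("red","yellow") for x in blobs(mask(f,k),1)];print(b)
save(cv2.resize(f[60:330,100:420],None,fx=2.2,fy=2.2,interpolation=2),"pics/w2.png")
c1=np.load("w1.npy",allow_pickle=True).item();g=c1["frame"].astype(int)
m=((g[...,2]-g[...,0])>8).astype(np.uint8)*255;z=np.zeros_like(m);z[110:250,210:330]=m[110:250,210:330]
bb=blobs(z,1)[0];p=bb[:,0].astype(float);W=np.array([onz(c1,u,v,.0735)[:2] for u,v in p],np.float32)*1000
print(cv2.minAreaRect(W),cv2.boundingRect(bb))
E
```

```text
2.7 [ 0.46027167 -0.11888472  0.36022775] [-1.52633042e-04  1.16313387e-01  9.93212542e-01  1.39298879e-04] 0.008444486739140685
[(168, 161, 58, 95), (265, 149, 51, 84)]
((448.6138916015625, 203.1907196044922), (77.11304473876953, 124.94979858398438), 58.9431266784668) (225, 135, 85, 99)
```

View pics/w2.png

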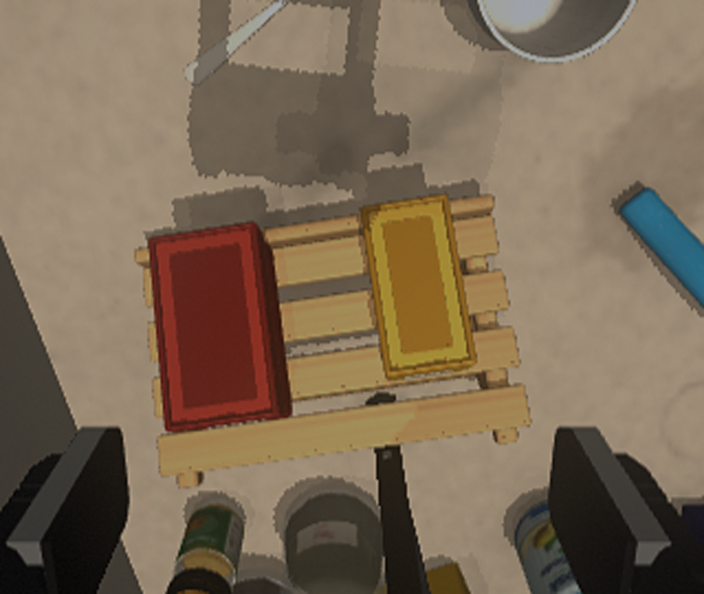

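The wrist view shows the red lid with crop corners near (150,238), (256,223), (270,405) and (168,430). The yellow lid corners are near (362,208), (447,197), (474,362) and (386,377). The post lies behind the rack at (388,450). I'll triangulate the lid corners with the scene view.

```bash
python3 - <<'E'
from h import *
c=np.load("w2.npy",allow_pickle=True).item();f=c["frame"];s=np.load("scene0.npy",allow_pickle=True).item()
for k,sz in(("red",(112,64)),("yellow",(99,51))):
    q={}
    for n,cc in(("w",c),("s",s)):
        m=mask(cc["frame"],k)
        if n=="s": m[:95]=0;m[200:]=0;m[:,:262]=0
        V=cv2.cvtColor(cc["frame"],cv2.COLOR_RGB2HSV)[...,2];b=blobs(m,1)[0];z=np.zeros_like(m);cv2.drawContours(z,[b],-1,255,-1)
        vs=V[z>0];t,_=cv2.threshold(vs.reshape(-1,1),0,255,cv2.THRESH_OTSU)
        print(k,n,"V pct",np.percentile(vs,[5,25,50,75,95]),t)
        r=cv2.minAreaRect(b);print(n,k,"hull rect",np.round(r[0],1),np.round(r[1],1),round(r[2],1),cv2.approxPolyDP(cv2.convexHull(b),3,True)[:,0].tolist())
print("post",onz(c,273,242,0),onz(c,273,265,0.1))
w=cv2.resize(f[140:265,160:325],None,fx=4.6,fy=4.6,interpolation=2);save(np.clip(w*1.5,0,255).astype(np.uint8),"pics/w2c.png")
E
```

```text
red w V pct [ 86.  96.  97. 132. 139.] 115.0
w red hull rect [195.6 208.3] [90.2 51.1] 83.7 [[215, 161], [225, 244], [217, 250], [176, 255], [168, 169]]
red s V pct [ 79. 105. 109. 133. 149.] 122.0
s red hull rect [327.1 125.8] [48.7 29.8] 59.0 [[321, 101], [325, 101], [350, 136], [344, 144], [327, 151], [306, 116]]
yellow w V pct [115. 140. 143. 162. 165.] 149.0
w yellow hull rect [289.5 190.2] [79.6 41.5] 81.0 [[302, 149], [315, 223], [278, 232], [265, 158], [276, 152]]
yellow s V pct [ 93.   113.   158.   168.25 186.  ] 133.0
s yellow hull rect [292.1 161.6] [47.1 31.2] 51.6 [[288, 136], [317, 168], [298, 185], [290, 183], [268, 156]]
post [ 0.64864449 -0.12929482  0.        ] [ 0.63013149 -0.1308111   0.1       ]
```

View pics/w2c.png

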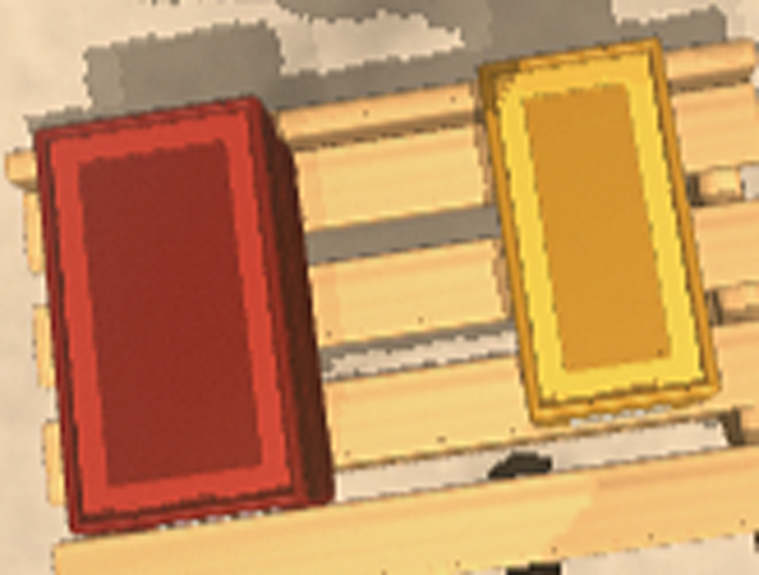

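The crop shows the red inner panel at (78,160), (225,138), (262,463), (107,487). The yellow one is at (525,97), (627,82), (670,355), (561,370).

```bash
python3 - <<'E'
from h import *
c=np.load("w2.npy",allow_pickle=True).item();s=np.load("scene0.npy",allow_pickle=True).item()
K=np.array([[c["fx"],0,c["cx"]],[0,c["fy"],c["cy"]],[0,0,1.]])
def full(p): return np.array([[160-.5+(u+.5)/4.6,140-.5+(v+.5)/4.6] for u,v in p])
def inter(q):
    a,b,d,e=[np.array([*x,1]) for x in q];x=np.cross(np.cross(a,d),np.cross(b,e));return x[:2]/x[2]
D={"red":([(78,160),(225,138),(262,463),(107,487)],[(38,130),(252,98),(302,502),(72,530)],(112,64),(326.5,126.5)),
"yel":([(525,97),(627,82),(670,355),(561,370)],[(482,68),(658,40),(716,388),(535,416)],(99,51),(299.1,161.7))}
for k,(inn,out,(L,Wd),sc) in D.items():
    for nm,q,L2,W2 in(("in",inn,L-23,Wd-23),("out",out,L,Wd)):
        q=full(q);obj=np.array([[-L2/2,W2/2-W2,0],[-L2/2,W2/2,0],[L2/2,W2/2,0],[L2/2,-W2/2,0]])/1000
        n,rv,tv,err=cv2.solvePnPGeneric(obj,q,K,None,flags=cv2.SOLVEPNP_IPPE)
        for r,t,e in zip(rv,tv,err):
            Rw=c["R"].T@cv2.Rodrigues(r)[0];X=c["R"].T@(t[:,0]-c["t"])
            print(k,nm,X.round(4),"yaw",np.degrees(np.arctan2(Rw[1,0],Rw[0,0])).round(1),"rise",np.degrees(np.arcsin(Rw[2,0])).round(1),"roll",np.degrees(np.arcsin(Rw[2,1])).round(1),e.round(2))
        # ray triangulation
        o1,d1=ray(c,*inter(q));o2,d2=ray(s,*sc)
        A=np.array([d1,-d2]).T;l=np.linalg.lstsq(A,o2-o1,rcond=None)[0];p,r=o1+l[0]*d1,o2+l[1]*d2
        print("  tri",((p+r)/2).round(4),"gap",np.linalg.norm(p-r).round(4),"ray z .13,.15:",onz(c,*inter(q),.13).round(4),onz(c,*inter(q),.15).round(4))
E
```

```text
red in [ 0.5153 -0.2035  0.1209] yaw -3.9 rise 32.0 roll -0.7 [0.08]
red in [ 0.5169 -0.2032  0.122 ] yaw -9.2 rise 9.5 roll -23.6 [0.66]
  tri [ 0.5236 -0.2081  0.104 ] gap 0.0047 ray z .13,.15: [ 0.512 -0.201  0.13 ] [ 0.505  -0.1956  0.15  ]
red out [ 0.5212 -0.2085  0.1068] yaw -5.5 rise 25.2 roll 4.6 [0.35]
red out [ 0.5223 -0.2071  0.1077] yaw -7.6 rise 16.3 roll -28.4 [1.47]
  tri [ 0.5243 -0.2095  0.1021] gap 0.0049 ray z .13,.15: [ 0.512  -0.2019  0.13  ] [ 0.505  -0.1964  0.15  ]
yel in [ 0.5194 -0.0878  0.1166] yaw -5.8 rise 36.0 roll 2.9 [0.05]
yel in [ 0.521  -0.0879  0.118 ] yaw -3.8 rise 3.0 roll 3.1 [0.47]
  tri [ 0.5178 -0.0877  0.1086] gap 0.0082 ray z .13,.15: [ 0.5145 -0.0881  0.13  ] [ 0.5073 -0.0887  0.15  ]
yel out [ 0.5297 -0.0866  0.0927] yaw -3.8 rise 19.9 roll -4.9 [0.18]
yel out [ 0.5297 -0.087   0.0927] yaw -3.8 rise 19.5 roll 10.3 [0.39]
  tri [ 0.5181 -0.0873  0.1093] gap 0.0094 ray z .13,.15: [ 0.5157 -0.0878  0.13  ] [ 0.5085 -0.0884  0.15  ]
```

Emit:
carry_out(
  targets=[
    [-1,-0.176,-0.137,0.24,-0.0475],
    [-1,-0.176,-0.137,0.24,-0.0475],
    [-1,-0.176,-0.137,0.24,-0.0475],
    [-1,-0.176,-0.137,0.24,-0.0475],
    [-1,-0.176,-0.137,0.24,-0.0475],
  ],
)

```text
time: 3.38
ee_pos: [0.53, -0.2062, 0.2416]
tool_rot: [0.001, 0.042, 0.999, -0.0]
force: [0.3, 0.7, 1.1]
gripper_width: 0.0854
grip_force: 0.0
```

```bash
python3 - <<'E'
from h import *
s=monitor.observe();c=get_image("wrist");print(s["time"],s["ee_pos"],s["tool_rot"],np.abs(s["qd"]).max())
c=wristcam(s,c);np.save("w3.npy",c,allow_pickle=True)
f=c["frame"]
save(cv2.resize(np.clip(f[40:384,60:460]*1.3,0,255).astype(np.uint8),None,fx=1.7,fy=1.7,interpolation=2),"pics/w3.png")
E
```

```text
3.375 [ 0.5300359  -0.20620282  0.24163193] [ 6.61398811e-04  4.20598432e-02  9.99114852e-01 -2.10114867e-04] 0.019506624016328192
```

View pics/w3.png

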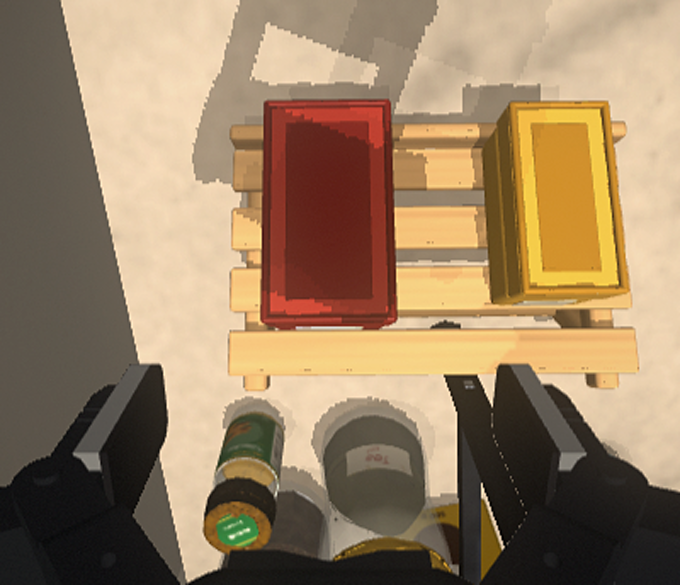

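The view is well aligned. The red lid's outer corners are at (264,101), (390,100), (396,318), (262,318), and its inner panel at (286,123), (367,121), (372,297), (284,300). I'll triangulate these against w2.

```bash
python3 - <<'E'
from h import *
c=np.load("w2.npy",allow_pickle=True).item();s=np.load("w3.npy",allow_pickle=True).item()
f2=lambda p: (160-.5+(p[0]+.5)/4.6,140-.5+(p[1]+.5)/4.6)
f3=lambda p: (60-.5+(p[0]+.5)/1.7,40-.5+(p[1]+.5)/1.7)
def tri(a,b):
    o1,d1=ray(c,*f2(a));o2,d2=ray(s,*f3(b));l=np.linalg.lstsq(np.array([d1,-d2]).T,o2-o1,rcond=None)[0]
    p,r=o1+l[0]*d1,o2+l[1]*d2;return (p+r)/2,np.linalg.norm(p-r)
D={"red in":([(78,160),(225,138),(262,463),(107,487)],[(286,123),(367,121),(372,297),(284,300)]),
"red out":([(38,130),(252,98),(302,502),(72,530)],[(264,101),(390,100),(396,318),(262,318)]),
"yel in":([(525,97),(627,82),(670,355),(561,370)],[(533,125),(601,122),(615,272),(535,272)]),
"yel out":([(482,68),(658,40),(716,388),(535,416)],[(512,102),(608,102),(628,289),(516,292)])}
for k,(a,b) in D.items():
    T=[tri(x,y) for x,y in zip(a,b)];P=np.array([t[0] for t in T])
    u=(P[2]+P[3]-P[0]-P[1])/2;v=(P[1]+P[2]-P[0]-P[3])/2
    print(k,"c",P.mean(0).round(4),"len",np.linalg.norm(u).round(4),"wid",np.linalg.norm(v).round(4),"yaw",np.degrees(np.arctan2(u[1],u[0])).round(1),"rise",np.degrees(np.arcsin(u[2]/np.linalg.norm(u))).round(1),"gaps",np.round([t[1]*1e3 for t in T],1))
E
```

```text
red in c [ 0.5182 -0.2056  0.113 ] len 0.0907 wid 0.0416 yaw -4.0 rise 32.0 gaps [1.  0.1 0.3 0.4]
red out c [ 0.5161 -0.2053  0.1181] len 0.1095 wid 0.0627 yaw -3.9 rise 31.1 gaps [0.7 0.7 1.6 1. ]
yel in c [ 0.5218 -0.0879  0.1136] len 0.0741 wid 0.0339 yaw -5.5 rise 27.2 gaps [1.3 2.2 2.2 0.6]
yel out c [ 0.5233 -0.0874  0.1079] len 0.0956 wid 0.0489 yaw -4.5 rise 25.8 gaps [0.6 0.1 0.6 1. ]
```

Emit:
carry_out(
  targets=[
    [-1,0.004,0,0.11,0],
    [-1,0.004,0,0.2,0],
    [-1,0.004,0,0.26,0],
    [-1,0.004,0,0.277,0],
    [-1,0.004,0,0.277,0],
  ],
)

```text
time: 4.05
ee_pos: [0.5283, -0.2071, 0.1033]
tool_rot: [0.001, 0.043, 0.999, -0.0]
force: [0.9, 1.3, 0.5]
gripper_width: 0.0851
grip_force: 0.0
```

Emit:
carry_out(
  targets=[
    [0.3,0,0,0,0],
    [0.6,0,0,0,0],
    [1,0,0,0,0],
    [1,0,0,0,0],
    [1,0,0,0,0],
  ],
)

```text
time: 4.68
ee_pos: [0.5285, -0.2074, 0.1039]
tool_rot: [0.001, 0.043, 0.999, -0.0]
force: [-1.5, 2.6, 8.4]
gripper_width: 0.0625
grip_force: 65.2
```

Emit:
carry_out(
  targets=[
    [1,0,0,-0.05,0],
    [1,0,0,-0.15,0],
    [1,0,0,-0.27,0],
    [1,0,0,-0.36,0],
    [1,0,0,-0.4,0],
  ],
)

```text
time: 5.3
ee_pos: [0.5279, -0.2073, 0.3055]
tool_rot: [0.002, 0.043, 0.999, -0.001]
force: [-0.0, -0.3, -4.4]
gripper_width: 0.062
grip_force: 68.3
```

Emit:
carry_out(
  targets=[
    [1,0,0,0,0],
    [1,0,0,0,0],
  ],
)

```text
time: 5.55
ee_pos: [0.5274, -0.2071, 0.3006]
tool_rot: [-0.001, 0.043, 0.999, 0.0]
force: [0.1, -0.8, -4.7]
gripper_width: 0.0623
grip_force: 68.3
```

```bash
python3 - <<'E'
from h import *
s=monitor.observe();c=get_image("wrist");print(s["time"],s["ee_pos"],s["tool_rot"],s["force"],s["moment"],s["gripper_width"])
c=wristcam(s,c);np.save("w4.npy",c,allow_pickle=True)
f=c["frame"]
save(cv2.resize(np.clip(f[60:384,80:440]*1.4,0,255).astype(np.uint8),None,fx=1.8,fy=1.8,interpolation=2),"pics/w4.png")
E
```

```text
5.55 [ 0.52743029 -0.20711571  0.30063557] [-8.41551221e-04  4.27671143e-02  9.99084658e-01  3.34465490e-04] [ 0.09509024 -0.77302058 -4.72522744] [-0.01643286 -0.027972    0.01869205] 0.06231693612771599
```

View pics/w4.png

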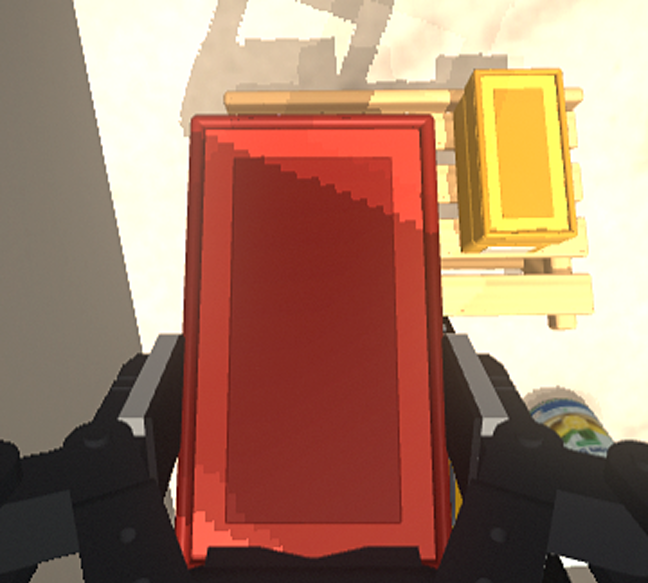

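The red tin is held squarely in the hand with its inner panel at crop (232,157), (391,157), (401,521), (225,523). It still leans forward. I'll compute its pose in the tool frame.

```bash
cat >> h.py <<'E'
def inhand(c,q,L,W):
    """q: panel corners TL,TR,BR,BL (full px). tin x forward (= -tool x), tin y = world left(+tool y)"""
    K=np.array([[c["fx"],0,c["cx"]],[0,c["fy"],c["cy"]],[0,0,1.]]);T=np.array(c["tool_from_camera"])
    obj=np.array([[-L/2,-W/2,0],[-L/2,W/2,0],[L/2,W/2,0],[L/2,-W/2,0]])/1000
    n,rv,tv,err=cv2.solvePnPGeneric(obj,np.array(q,float),K,None,flags=cv2.SOLVEPNP_IPPE)
    for r,t,e in zip(rv,tv,err):
        R=T[:3,:3]@cv2.Rodrigues(r)[0];X=T[:3,:3]@t[:,0]+T[:3,3]
        print("pos mm",(X*1e3).round(1),"rise",np.degrees(np.arctan2(-R[2,0],-R[0,0])).round(1),"yaw",np.degrees(np.arctan2(R[1,0],-R[0,0])).round(1),"roll",np.degrees(np.arcsin(-R[2,1])).round(1),"err",e.round(2))
E
python3 - <<'E'
from h import *
c=np.load("w4.npy",allow_pickle=True).item()
f=lambda p: (80-.5+(p[0]+.5)/1.8,60-.5+(p[1]+.5)/1.8)
q=[f(p) for p in[(232,157),(391,157),(401,521),(225,523)]]
for L,W in((89,41),(88,40)): inhand(c,q,L,W)
# outer front edge check: rays of front corners at dist 64 wide
for nm,q in(("front",[(191,118),(433,116)]),):
    r=[np.array(c["tool_from_camera"])[:3,:3]@np.array([(f(p)[0]-c["cx"])/c["fx"],(f(p)[1]-c["cy"])/c["fy"],1]) for p in q]
    k=.064/np.linalg.norm(r[1]-r[0]);print([(np.array(c["tool_from_camera"])[:3,3]+k*x).round(4) for x in r])
E
```

```text
pos mm [ 12.4   0.7 -11.3] rise 36.0 yaw 0.4 roll 0.1 err [1.26]
pos mm [  9.3   0.7 -13.1] rise 20.3 yaw 0.3 roll -0.6 err [1.43]
pos mm [ 14.9   0.7 -14.1] rise 40.3 yaw 0.4 roll 0.0 err [2.01]
pos mm [ 10.2   0.7 -16.8] rise 15.9 yaw 0.3 roll -0.4 err [2.18]
[array([ 0.0585, -0.0314,  0.0163]), array([0.059 , 0.0326, 0.0166])]
```

Emit:
carry_out(
  targets=[
    [1,0.034,0.1,0,0],
    [1,0.072,0.212,0,0],
    [1,0.11,0.325,0,0],
    [1,0.148,0.437,0,0],
    [1,0.168,0.5,0,0],
  ],
)

```text
time: 6.22
ee_pos: [0.4643, 0.0512, 0.3011]
tool_rot: [-0.001, 0.042, 0.999, 0.0]
force: [1.2, -0.3, -3.3]
gripper_width: 0.0621
grip_force: 68.3
```

Emit:
carry_out(
  targets=[
    [1,0.03,0.1,0,0.04],
    [1,0.06,0.2,0.03,0.08],
    [1,0.1,0.29,0.1,0.12],
    [1,0.1127,0.3295,0.15,0.1456],
    [1,0.1127,0.3295,0.2,0.1456],
  ],
)

```text
time: 6.85
ee_pos: [0.4223, 0.2191, 0.2]
tool_rot: [-0.001, 0.268, 0.964, -0.0]
force: [0.2, 0.5, -2.8]
gripper_width: 0.0621
grip_force: 68.4
```

Emit:
carry_out(
  targets=[
    [1,0,0,0,0],
    [1,0,0,0,0],
  ],
)

```text
time: 7.1
ee_pos: [0.4237, 0.2178, 0.2025]
tool_rot: [0.0, 0.268, 0.963, 0.0]
force: [-0.7, -0.1, -3.5]
gripper_width: 0.0624
grip_force: 68.2
```

```bash
python3 - <<'E'
from h import *
s=monitor.observe();print(s["time"],s["ee_pos"],s["tool_rot"],s["force"],s["moment"])
c0=np.load("scene0.npy",allow_pickle=True).item()
q=[onz(c0,189.5+(u+.5)/2.3,89.5+(v+.5)/2.3,.0735)[:2].round(4) for u,v in[(40,398),(122,374),(169,497),(86,531)]];print(q,np.mean(q,0))
ims=[]
for n in("scene","side"):
    c=get_image(n);np.save(n+"1.npy",c,allow_pickle=True);f=c["frame"]
    p=proj(c,[.43,.21,.12]).astype(int);a,b=max(0,p[0]-65),max(0,p[1]-80);print(n,a,b)
    ims.append(cv2.resize(np.clip(f[b:b+160,a:a+130]*1.6,0,255).astype(np.uint8),(390,480),interpolation=2))
save(np.hstack(ims),"pics/hover.png")
E
```

```text
7.1 [0.42370828 0.21783779 0.20254862] [2.09777133e-04 2.68314069e-01 9.63331452e-01 1.72058499e-04] [-0.66508426 -0.11485625 -3.45990009] [-0.02255799 -0.04607879  0.02004734]
[array([0.5196, 0.2019]), array([0.4801, 0.1404]), array([0.3797, 0.1997]), array([0.4133, 0.2634])] [0.448175 0.20135 ]
scene 173 204
side 252 137
```

Emit:
carry_out(
  targets=[
    [1,0,0,0.05,0],
    [1,0,0,0.09,0],
    [1,0,0,0.1,0],
    [1,0,0,0.1,0],
    [1,0,0,0.1,0],
  ],
)

```text
time: 7.82
ee_pos: [0.4238, 0.2181, 0.1529]
tool_rot: [0.001, 0.268, 0.963, 0.0]
force: [0.1, 0.3, -4.8]
gripper_width: 0.0621
grip_force: 68.2
```

Emit:
carry_out(
  targets=[
    [1,0,0,0.005,0],
    [1,0,0,0.01,0],
    [1,0,0,0.01,0],
  ],
)

```text
time: 8.2
ee_pos: [0.4233, 0.2179, 0.1467]
tool_rot: [-0.0, 0.268, 0.963, -0.0]
force: [0.2, 0.1, -4.2]
gripper_width: 0.0623
grip_force: 68.2
```

```bash
cat > st.py <<'E'
from h import *
s=monitor.observe();q=s["tool_rot"]
print(s["time"],s["ee_pos"].round(4),"toolx ang",np.degrees(2*np.arctan2(q[2],q[1])).round(2),s["force"].round(1),s["moment"].round(2),s["gripper_width"])
E
python3 st.py
```

```text
8.2 [0.4233 0.2179 0.1467] toolx ang 148.89 [ 0.2  0.1 -4.2] [ 0.02  0.09 -0.02] 0.06230048727373627
```

Emit:
carry_out(
  targets=[
    [1,0,0,0.004,0],
    [1,0,0,0.008,0],
    [1,0,0,0.008,0],
  ],
)

```text
time: 8.57
ee_pos: [0.4235, 0.2179, 0.1429]
tool_rot: [0.0, 0.268, 0.963, -0.0]
force: [-0.2, -0.6, -3.1]
gripper_width: 0.0623
grip_force: 68.5
```

Emit:
carry_out(
  targets=[
    [1,0,0,0.004,0],
    [1,0,0,0.006,0],
    [1,0,0,0.006,0],
  ],
)

```text
time: 8.95
ee_pos: [0.4245, 0.2175, 0.1418]
tool_rot: [0.002, 0.268, 0.963, 0.0]
force: [-1.2, -8.8, 19.3]
gripper_width: 0.0619
grip_force: 70.8
```

```bash
python3 st.py; python3 - <<'E'
from h import *
s=monitor.observe();q=s["tool_rot"];R=Rn.from_quat([q[1],q[2],q[3],q[0]]).as_matrix()
F=R.T@(s["force"]-[0,0,-4]);M=R.T@s["moment"];print("tool F",F.round(1),"M",M.round(2))
# if moment about TCP, M=r x F with rz=.073
rz=.073;print("ry",(M[0]+rz*F[1])/F[2],"rx",-(M[1]-rz*F[0])/F[2])
E
```

```text
8.95 [0.4245 0.2175 0.1418] toolx ang 148.91 [-1.2 -8.8 19.3] [-1.98  0.85  0.26] 0.06191930349360378
tool F [ -3.6  -8.1 -23.3] M [ 2.13 -0.3  -0.27]
ry -0.06619528848924436 rx -0.001513170007218446
```

Emit:
carry_out(
  targets=[
    [1,0,0,-0.01,0],
    [1,0,-0.003,-0.01,0],
    [1,0,-0.003,-0.003,0],
    [1,0,-0.003,0,0],
    [1,0,-0.003,0,0],
  ],
)

```text
time: 9.57
ee_pos: [0.4239, 0.2162, 0.1417]
tool_rot: [0.002, 0.268, 0.963, 0.0]
force: [-0.1, -9.1, 22.0]
gripper_width: 0.0623
grip_force: 71.1
```

```bash
cat >> st.py <<'E'
R=Rn.from_quat([q[1],q[2],q[3],q[0]]).as_matrix();F=R.T@(s["force"]-[0,0,-4.3]);M=R.T@s["moment"]
print("toolF",F.round(1),"M",M.round(2),"r(rz=.25)",(-(M[1]-.25*F[0])/F[2]).round(4),((M[0]+.25*F[1])/F[2]).round(4))
E
python3 st.py
```

```text
9.575 [0.4239 0.2162 0.1417] toolx ang 148.91 [-0.1 -9.1 22. ] [-2.09  0.75  0.19] 0.06227282566563556
toolF [ -4.7  -7.8 -26.3] M [ 2.18 -0.43 -0.19] r(rz=.25) 0.0286 -0.0085
```

Emit:
carry_out(
  targets=[
    [1,-0.006,0,0.0025,0],
    [1,-0.012,0,0.005,0],
    [1,-0.018,0,0.008,0],
    [1,-0.0235,0,0.0115,0],
    [1,-0.0235,0,0.0115,0],
  ],
)

```text
time: 10.2
ee_pos: [0.4345, 0.2105, 0.136]
tool_rot: [0.002, 0.268, 0.963, 0.001]
force: [3.4, -8.1, 19.4]
gripper_width: 0.0623
grip_force: 73.3
```

```bash
python3 st.py
```

```text
10.2 [0.4345 0.2105 0.136 ] toolx ang 148.88 [ 3.4 -8.1 19.4] [-1.   -0.08  0.15] 0.06233184334455936
toolF [ -7.2  -5.1 -23.7] M [ 0.81 -0.58 -0.16] r(rz=.25) 0.0517 0.0193
```

```bash
cat > tilt.py <<'E'
from h import *
import sys
k,W=sys.argv[1],float(sys.argv[2])/1e3
def front(c):
    m=mask(c["frame"],k);m[:, :110]=0;m[:,400:]=0
    b=blobs(m,1)[0];h=cv2.convexHull(b)[:,0].astype(float)
    tl=h[np.argmin(h[:,0]*.5+h[:,1])];tr=h[np.argmin(-h[:,0]*.5+h[:,1])]
    T=np.array(c["tool_from_camera"]);r=[T[:3,:3]@np.array([(p[0]-c["cx"])/c["fx"],(p[1]-c["cy"])/c["fy"],1]) for p in(tl+[-.5,-.5],tr+[.5,-.5])]
    s=W/np.linalg.norm(r[1]-r[0]);a,b=[T[:3,3]+s*x for x in r];print(tl,tr,"front mid tool mm",((a+b)/2*1e3).round(1),"dz",((b-a)[2]*1e3).round(1))
if len(sys.argv)>3: front(np.load(sys.argv[3],allow_pickle=True).item())
else: front(get_image("wrist"))
E
python3 tilt.py red 64 w4.npy; python3 tilt.py red 64
```

```text
[188. 125.] [318. 124.] front mid tool mm [58.5  0.5 20.8] dz 0.2
[182. 117.] [322. 116.] front mid tool mm [64.   0.4 10.2] dz 0.2
```

Emit:
carry_out(
  targets=[
    [1,-0.0055,0,0.0035,0],
    [1,-0.011,0,0.0075,0],
    [1,-0.0165,0,0.0112,0],
    [1,-0.0212,0,0.0155,0],
    [1,-0.0212,0,0.0155,0],
  ],
)

```text
time: 10.88
ee_pos: [0.4435, 0.2051, 0.1279]
tool_rot: [0.002, 0.268, 0.963, 0.001]
force: [4.0, -5.5, 15.2]
gripper_width: 0.0622
grip_force: 74.9
```

```bash
python3 st.py;python3 tilt.py red 64
```

```text
10.875 [0.4435 0.2051 0.1279] toolx ang 148.87 [ 4.  -5.5 15.2] [-0.55 -0.26  0.04] 0.06223428576036988
toolF [ -6.3  -2.6 -19.5] M [ 0.33 -0.51 -0.04] r(rz=.25) 0.055 0.0157
[175. 113.] [328. 111.] front mid tool mm [67.4  0.2 -2.3] dz 0.3
```

```bash
python3 - <<'E'
from h import *
w=get_image("wrist");np.save("w5.npy",w,allow_pickle=True)
A=cv2.resize(np.clip(w["frame"][60:360,90:420]*1.4,0,255).astype(np.uint8),(440,400),interpolation=2)
ims=[]
for n in("scene","side"):
    c=get_image(n);np.save(n+"2.npy",c,allow_pickle=True);f=c["frame"]
    p=proj(c,[.44,.205,.1]).astype(int);a,b=max(0,p[0]-60),max(0,p[1]-50);print(n,a,b)
    ims.append(cv2.resize(np.clip(f[b:b+100,a:a+120]*1.8,0,255).astype(np.uint8),(360,300),interpolation=2))
o=np.zeros((600,800,3),np.uint8);o[:400,:440]=A;o[:300,440:]=ims[0];o[300:,440:]=ims[1];save(o,"pics/last.png")
E
```

```text
scene 176 233
side 251 175
```

View pics/last.png

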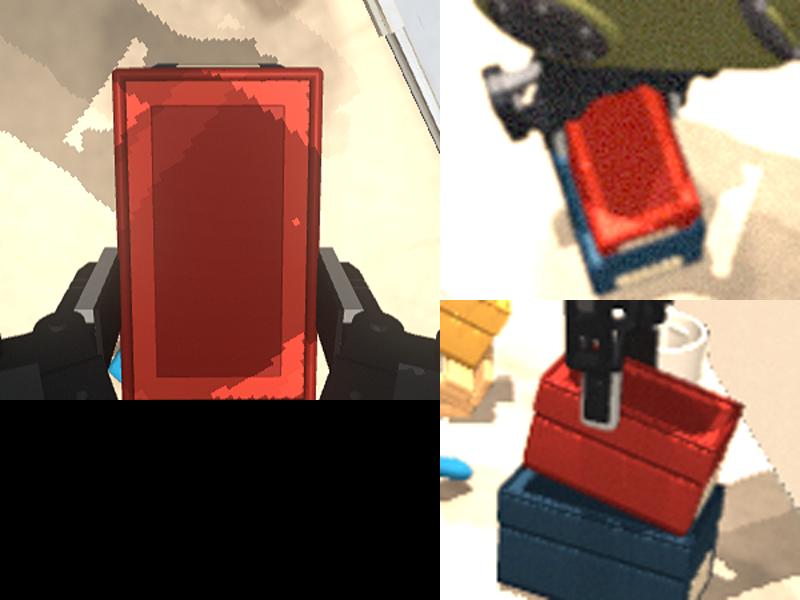

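The picture shows the red tin in the hand, its front lower edge on the blue lid near the front bead, with perhaps 10–15° of tilt left. I'll check whether the blue tin has moved.

```bash
cat > blue.py <<'E'
from h import *
import sys
for n in("side","scene"):
    a=np.load(n+"0.npy",allow_pickle=True).item()
    try: b=get_image(n) if len(sys.argv)<2 else np.load(n+sys.argv[1]+".npy",allow_pickle=True).item()
    except Exception as e: print(e);continue
    # track the lower part of the blue tin by template correlation, subpixel
    x,y,w,h=(262,262,80,28) if n=="side" else (219,312,50,22)
    A=cv2.GaussianBlur(cv2.cvtColor(a["frame"],6+1),(3,3),0);B=cv2.GaussianBlur(cv2.cvtColor(b["frame"],7),(3,3),0)
    s,r=cv2.phaseCorrelate(A[y:y+h,x:x+w].astype(np.float32),B[y:y+h,x:x+w].astype(np.float32))
    m=cv2.matchTemplate(B[y-8:y+h+8,x-8:x+w+8],A[y:y+h,x:x+w],cv2.TM_CCOEFF_NORMED);_,v,_,l=cv2.minMaxLoc(m)
    d=a;p0=onz(d,x+w/2,y+h/2,.02);p1=onz(d,x+w/2+l[0]-8,y+h/2+l[1]-8,.02)
    print(n,"phase",np.round(s,2),round(r,2),"tmpl",np.array(l)-8,round(v,3),"shift mm",((p1-p0)*1e3).round(1))
E
python3 blue.py 2; python3 - <<'E'
from h import *
c=np.load("side0.npy",allow_pickle=True).item()
for k in("side0","side2"):
    f=np.load(k+".npy",allow_pickle=True).item()["frame"];g=f.astype(int);m=((g[...,2]-g[...,0]>5)&(g.max(2)<130)).astype(np.uint8)*255;z=np.zeros_like(m);z[215:300,255:355]=m[215:300,255:355]
    b=blobs(z,1)[0];print(k,cv2.approxPolyDP(b,3,True)[:,0].tolist())
E
```

```text
side phase [ 0.6  -0.14] 0.87 tmpl [1 0] 0.97 shift mm [-1.8  0.2  0. ]
scene phase [0.23 0.16] 0.72 tmpl [0 0] 0.897 shift mm [0. 0. 0.]
side0 [[284, 223], [269, 240], [270, 270], [328, 287], [332, 269], [341, 255], [343, 237]]
side2 [[271, 237], [270, 268], [329, 287], [344, 237], [332, 254], [280, 231]]
```

Emit:
carry_out(
  targets=[
    [1,-0.006,0,0.002,0],
    [1,-0.012,0,0.0065,0],
    [1,-0.017,0,0.011,0],
    [1,-0.02,0,0.014,0],
    [1,-0.02,0,0.014,0],
  ],
)

```text
time: 11.7
ee_pos: [0.452, 0.1999, 0.1208]
tool_rot: [0.002, 0.268, 0.963, 0.001]
force: [4.9, -4.7, 13.0]
gripper_width: 0.0624
grip_force: 75.9
```

```bash
python3 st.py;python3 tilt.py red 64; python3 blue.py
```

```text
11.7 [0.452  0.1999 0.1208] toolx ang 148.87 [ 4.9 -4.7 13. ] [-0.4  -0.26  0.02] 0.06244113559362567
toolF [ -6.7  -1.4 -17.3] M [ 0.21 -0.43 -0.02] r(rz=.25) 0.0722 0.0083
[171. 111.] [334. 110.] front mid tool mm [ 68.9   0.7 -10.9] dz 0.2
side phase [0.33 0.15] 0.92 tmpl [0 0] 0.982 shift mm [0. 0. 0.]
scene phase [-0.01  0.16] 0.82 tmpl [0 0] 0.949 shift mm [0. 0. 0.]
```

Emit:
carry_out(
  targets=[
    [1,-0.004,0,0.003,0],
    [1,-0.008,0,0.006,0],
    [1,-0.008,0,0.008,0],
    [1,-0.008,0,0.008,0],
  ],
)

```text
time: 12.35
ee_pos: [0.4553, 0.198, 0.1166]
tool_rot: [0.002, 0.268, 0.963, 0.001]
force: [5.0, -3.1, 11.2]
gripper_width: 0.0623
grip_force: 76.1
```

```bash
python3 st.py;python3 tilt.py red 64; python3 blue.py
```

```text
12.35 [0.4553 0.198  0.1166] toolx ang 148.87 [ 5.  -3.1 11.2] [-0.31 -0.36 -0.05] 0.062254163630430494
toolF [ -5.9   0.  -15.5] M [ 0.08 -0.47  0.04] r(rz=.25) 0.0658 -0.0049
[168. 111.] [337. 110.] front mid tool mm [ 69.4   0.7 -15.6] dz 0.2
side phase [0.29 0.02] 0.92 tmpl [0 0] 0.984 shift mm [0. 0. 0.]
scene phase [0.4  0.17] 0.84 tmpl [0 0] 0.957 shift mm [0. 0. 0.]
```

Emit:
carry_out(
  targets=[
    [1,-0.004,0,0.003,0],
    [1,-0.006,0,0.006,0],
    [1,-0.006,0,0.006,0],
  ],
)

```text
time: 12.88
ee_pos: [0.4582, 0.1963, 0.114]
tool_rot: [0.002, 0.268, 0.963, 0.001]
force: [5.4, -4.3, 13.2]
gripper_width: 0.0622
grip_force: 76.8
```

```bash
python3 st.py;python3 tilt.py red 64; python3 blue.py
```

```text
12.875 [0.4582 0.1963 0.114 ] toolx ang 148.87 [ 5.4 -4.3 13.2] [-0.35 -0.41  0.04] 0.06217641954778746
toolF [ -6.9  -0.8 -17.5] M [ 0.09 -0.53 -0.04] r(rz=.25) 0.0684 0.0062
[167. 111.] [338. 110.] front mid tool mm [ 69.5   0.7 -17.1] dz 0.1
side phase [0.02 0.06] 0.88 tmpl [0 0] 0.985 shift mm [0. 0. 0.]
scene phase [-0.43 -0.  ] 0.89 tmpl [0 0] 0.96 shift mm [0. 0. 0.]
```

Emit:
carry_out(
  targets=[
    [1,-0.001,0,0.003,0],
    [1,-0.002,0,0.006,0],
    [1,-0.002,0,0.006,0],
  ],
)

```text
time: 13.4
ee_pos: [0.4586, 0.1963, 0.1137]
tool_rot: [0.002, 0.268, 0.963, 0.001]
force: [-16.7, -7.1, 53.9]
gripper_width: 0.0623
grip_force: 81.7
```

```bash
python3 st.py;python3 tilt.py red 64; python3 blue.py
```

```text
13.4 [0.4586 0.1963 0.1137] toolx ang 148.89 [-16.7  -7.1  53.9] [-1.47  3.42 -0.07] 0.06234739778846216
toolF [ 10.5 -14.5 -58.3] M [3.03 2.16 0.07] r(rz=.25) -0.0077 0.0101
[167. 111.] [339. 110.] front mid tool mm [ 69.6   0.9 -17.9] dz 0.1
side phase [0.03 0.1 ] 0.88 tmpl [0 0] 0.985 shift mm [0. 0. 0.]
scene phase [-0.54 -0.02] 0.85 tmpl [0 0] 0.959 shift mm [0. 0. 0.]
```

```bash
cat > slope.py <<'E'
from h import *
import sys
k,W=sys.argv[1],float(sys.argv[2])/1e3
c=get_image("wrist") if len(sys.argv)<4 else np.load(sys.argv[3],allow_pickle=True).item()
m=mask(c["frame"],k);b=blobs(m,1)[0];z=np.zeros_like(m);cv2.drawContours(z,[b],-1,255,-1)
T=np.array(c["tool_from_camera"]);out=[]
y0=b[:,0,1].min()
for v in range(y0+6,y0+150,2):
    xs=np.where(z[v,120:400])[0]+120
    if len(xs)<50: continue
    l,r=xs[0]-.5,xs[-1]+.5;d=W*c["fx"]/(r-l);P=T[:3,:3]@np.array([((l+r)/2-c["cx"])/c["fx"]*d,(v-c["cy"])/c["fy"]*d,d])+T[:3,3];out.append([*(P*1e3),r-l])
o=np.array(out);g=o[o[:,0]>-5]
for i in range(5):
    A=np.c_[g[:,0],np.ones(len(g))];p=np.linalg.lstsq(A,g[:,2],rcond=None)[0];e=g[:,2]-A@p;g=g[np.abs(e)<max(1,2*e.std())]
print(len(o),len(g),"x range",g[:,0].min().round(),g[:,0].max().round(),"rise deg",np.degrees(np.arctan(p[0])).round(2),"rms",e.std().round(2),"ymid",np.polyfit(g[:,0],g[:,1],1).round(3))
E
for f in w4.npy w5.npy; do python3 slope.py red 64 $f;done; python3 slope.py red 64
```

```text
72 58 x range -1.0 57.0 rise deg 28.3 rms 0.63 ymid [-0.003  0.753]
72 68 x range 11.0 66.0 rise deg 11.94 rms 0.39 ymid [-0.003  0.978]
72 68 x range 15.0 69.0 rise deg -0.32 rms 0.23 ymid [-0.     0.965]
```

The slope reading is −0.3° with firm contact, so the red tin is seated flat. I'll ease the load and release.

Emit:
carry_out(
  targets=[
    [1,0,0,-0.003,0],
    [1,0,0,-0.004,0],
    [1,0,0,-0.004,0],
  ],
)

```text
time: 13.98
ee_pos: [0.4584, 0.1962, 0.1138]
tool_rot: [0.002, 0.268, 0.963, 0.001]
force: [-4.4, -3.4, 26.7]
gripper_width: 0.0619
grip_force: 78.5
```

```bash
python3 st.py;python3 slope.py red 64
```

```text
13.975 [0.4584 0.1962 0.1138] toolx ang 148.88 [-4.4 -3.4 26.7] [-0.47  1.34 -0.06] 0.06189676670797539
toolF [  1.9  -5.1 -31. ] M [1.1  0.9  0.06] r(rz=.25) 0.0141 0.0056
72 68 x range 15.0 69.0 rise deg -0.28 rms 0.29 ymid [-1.000e-03  1.014e+00]
```

Emit:
carry_out(
  targets=[
    [1,0,0,-0.003,0],
    [0.5,0,0,-0.003,0],
    [-1,0,0,-0.003,0],
    [-1,0,0,-0.003,0],
    [-1,0,0,-0.003,0],
  ],
)

```text
time: 14.65
ee_pos: [0.457, 0.1958, 0.1126]
tool_rot: [-0.0, 0.268, 0.963, -0.0]
force: [0.1, -0.2, 0.7]
gripper_width: 0.0854
grip_force: 0.0
```

Emit:
carry_out(
  targets=[
    [-1,0,0,-0.03,0],
    [-1,0,0,-0.15,0],
    [-1,0.05,0,-0.27,0],
    [-1,0.1,0,-0.38,0],
    [-1,0.1,0,-0.4,0],
  ],
)

```text
time: 15.28
ee_pos: [0.414, 0.2225, 0.3178]
tool_rot: [0.003, 0.267, 0.964, 0.002]
force: [0.6, 0.5, -0.6]
gripper_width: 0.0853
grip_force: 0.0
```

Emit:
carry_out(
  targets=[
    [-1,0,0,0,0],
    [-1,0,0,0,0],
  ],
)

```text
time: 15.52
ee_pos: [0.4143, 0.2213, 0.3115]
tool_rot: [-0.001, 0.268, 0.963, -0.001]
force: [0.6, -0.2, -0.8]
gripper_width: 0.0854
grip_force: 0.0
```

```bash
python3 st.py;cat > lid.py <<'E'
from h import *
import sys
s=monitor.observe();c=wristcam(s,get_image("wrist"));np.save("w6.npy",c,allow_pickle=True)
k,z=sys.argv[1],float(sys.argv[2]);f=c["frame"]
b=blobs(mask(f,k),1)[0];W=np.array([onz(c,u,v,z)[:2]*1e3 for u,v in b[:,0].astype(float)],np.float32);print(k,cv2.minAreaRect(W))
g=f.astype(int);m=((g[...,2]-g[...,0]>8)&(g.max(2)<130)).astype(np.uint8)*255
x,y,w,h=cv2.boundingRect(b);q=np.zeros_like(m);q[max(0,y-35):y+h+35,max(0,x-35):x+w+35]=m[max(0,y-35):y+h+35,max(0,x-35):x+w+35]
pts=np.vstack([t for t in blobs(q,6) if cv2.contourArea(t)>15]+[b]);W=np.array([onz(c,u,v,.0735)[:2]*1e3 for u,v in pts[:,0].astype(float)],np.float32);print("blue+red hull @.0735",cv2.minAreaRect(W))
E
python3 lid.py red .1375;python3 blue.py
```

```text
15.525 [0.4143 0.2213 0.3115] toolx ang 148.86 [ 0.6 -0.2 -0.8] [-0.01 -0.   -0.04] 0.08543477548820026
toolF [-0.6  0.1 -3.5] M [ 0.   -0.01  0.04] r(rz=.25) 0.04 -0.0085
red ((442.0730895996094, 206.9634552001953), (62.87613296508789, 117.93817901611328), 58.836238861083984)
blue+red hull @.0735 ((479.8009948730469, 180.3647003173828), (97.3720703125, 211.24041748046875), 47.89848709106445)
side phase [0.16 0.18] 0.88 tmpl [0 0] 0.98 shift mm [0. 0. 0.]
scene phase [-0.1  -0.04] 0.82 tmpl [ 0 -1] 0.889 shift mm [ 1.3 -1.5  0. ]
```

Emit:
carry_out(
  targets=[
    [-1,-0.07,-0.054,0,0],
    [-1,-0.14,-0.108,0,0],
    [-1,-0.21,-0.162,0,0],
    [-1,-0.28,-0.217,0,0],
    [-1,-0.32,-0.248,0,0],
  ],
)

```text
time: 16.3
ee_pos: [0.4877, 0.0308, 0.3121]
tool_rot: [-0.001, 0.269, 0.963, -0.0]
force: [-0.1, 0.0, 0.4]
gripper_width: 0.0852
grip_force: 0.0
```

Emit:
carry_out(
  targets=[
    [-1,-0.06,-0.046,0.02,-0.04],
    [-1,-0.12,-0.093,0.05,-0.08],
    [-1,-0.18,-0.14,0.09,-0.12],
    [-1,-0.2056,-0.159,0.123,-0.1463],
    [-1,-0.2056,-0.159,0.123,-0.1463],
  ],
)

```text
time: 16.92
ee_pos: [0.5337, -0.0891, 0.2495]
tool_rot: [-0.002, 0.043, 0.999, 0.0]
force: [0.3, 1.2, -0.6]
gripper_width: 0.0856
grip_force: 0.0
```

Emit:
carry_out(
  targets=[
    [-1,0,0,0,0],
    [-1,0,0,0,0],
  ],
)

```text
time: 17.18
ee_pos: [0.5343, -0.0877, 0.2522]
tool_rot: [0.001, 0.042, 0.999, -0.0]
force: [-1.2, -0.5, 0.9]
gripper_width: 0.0857
grip_force: 0.0
```

```bash
python3 st.py; python3 tilt.py yellow 51; python3 slope.py yellow 51
```

```text
17.175 [ 0.5343 -0.0877  0.2522] toolx ang 175.21 [-1.2 -0.5  0.9] [ 0.01  0.01 -0.01] 0.08567004417458621
toolF [ 1.2 -0.6 -5.2] M [-0.01  0.01  0.01] r(rz=.25) -0.0546 0.0315
[228. 110.] [275. 106.] front mid tool mm [ 47.2  -1.5 220.7] dz 1.4
  ret = _var(a, axis=axis, dtype=dtype, out=out, ddof=ddof,
  arrmean = um.true_divide(arrmean, div, out=arrmean,
  ret = ret.dtype.type(ret / rcount)
Traceback (most recent call last):
  File "slope.py", line 15, in <module>
    print(len(o),len(g),"x range",g[:,0].min().round(),g[:,0].max().round(),"rise deg",np.degrees(np.arctan(p[0])).round(2),"rms",e.std().round(2),"ymid",np.polyfit(g[:,0],g[:,1],1).round(3))
                                  ~~~~~~~~~~^^
ValueError: zero-size array to reduction operation minimum which has no identity
```

Emit:
carry_out(
  targets=[
    [-1,-0.002,-0.002,0.11,0],
    [-1,-0.002,-0.002,0.22,0],
    [-1,-0.002,-0.002,0.29,0],
    [-1,-0.002,-0.002,0.312,0],
    [-1,-0.002,-0.002,0.312,0],
  ],
)

```text
time: 17.9
ee_pos: [0.5354, -0.0894, 0.096]
tool_rot: [0.0, 0.042, 0.999, -0.0]
force: [0.1, 0.0, -0.6]
gripper_width: 0.0855
grip_force: 0.0
```

Emit:
carry_out(
  targets=[
    [0.3,0,0,0,0],
    [0.6,0,0,0,0],
    [1,0,0,0,0],
    [1,0,0,0,0],
    [1,0,0,0,0],
  ],
)

```text
time: 18.52
ee_pos: [0.5357, -0.0895, 0.0969]
tool_rot: [0.001, 0.042, 0.999, -0.0]
force: [-2.3, 1.3, 8.0]
gripper_width: 0.0497
grip_force: 62.5
```

Emit:
carry_out(
  targets=[
    [1,0,0,-0.05,0],
    [1,0,0,-0.15,0],
    [1,0,0,-0.27,0],
    [1,0,0,-0.39,0],
    [1,0,0,-0.46,0],
  ],
)

```text
time: 19.15
ee_pos: [0.5351, -0.0895, 0.3292]
tool_rot: [0.002, 0.042, 0.999, -0.0]
force: [0.5, -0.2, -2.7]
gripper_width: 0.0495
grip_force: 63.3
```

Emit:
carry_out(
  targets=[
    [1,0,0,-0.01,0],
    [1,0,0,-0.01,0],
    [1,0,0,-0.01,0],
  ],
)

```text
time: 19.52
ee_pos: [0.5348, -0.0894, 0.3287]
tool_rot: [-0.001, 0.042, 0.999, 0.0]
force: [0.0, -0.2, -1.5]
gripper_width: 0.0494
grip_force: 63.3
```

```bash
python3 st.py; python3 tilt.py yellow 51; python3 slope.py yellow 51
```

```text
19.525 [ 0.5348 -0.0894  0.3287] toolx ang 175.22 [ 0.  -0.2 -1.5] [-0.02  0.01  0.02] 0.04943714971088916
toolF [-0.  -0.2 -2.8] M [ 0.02  0.01 -0.02] r(rz=.25) 0.0058 0.0084
[201. 133.] [305. 133.] front mid tool mm [54.7  0.5 18.5] dz 0.0
72 70 x range -4.0 53.0 rise deg 27.98 rms 0.96 ymid [-0.001  0.807]
```

Emit:
carry_out(
  targets=[
    [1,0.04,0.088,0,0],
    [1,0.085,0.186,0,0],
    [1,0.13,0.285,0,0],
    [1,0.15,0.33,0,0],
    [1,0.15,0.33,0,0],
  ],
)

```text
time: 20.25
ee_pos: [0.4736, 0.0825, 0.3301]
tool_rot: [-0.0, 0.04, 0.999, -0.0]
force: [-0.0, -0.4, -1.9]
gripper_width: 0.0497
grip_force: 63.3
```

Emit:
carry_out(
  targets=[
    [1,0.03,0.065,0,0.04],
    [1,0.07,0.15,0.03,0.08],
    [1,0.11,0.24,0.1,0.12],
    [1,0.1202,0.2612,0.15,0.1464],
    [1,0.1202,0.2612,0.187,0.1464],
  ],
)

```text
time: 20.88
ee_pos: [0.4249, 0.2165, 0.2353]
tool_rot: [-0.001, 0.268, 0.963, -0.001]
force: [0.3, 0.7, -2.1]
gripper_width: 0.0495
grip_force: 63.4
```

Emit:
carry_out(
  targets=[
    [1,0,0,0,0],
    [1,0,0,0,0],
    [1,0,0,0,0],
  ],
)

```text
time: 21.25
ee_pos: [0.4256, 0.2161, 0.2376]
tool_rot: [0.0, 0.269, 0.963, 0.0]
force: [-0.5, 0.4, -1.8]
gripper_width: 0.0494
grip_force: 63.3
```

```bash
cat > yel.py <<'E'
import sys,subprocess,re
from h import *
s=monitor.observe();sys.argv=["","yellow","51"]
exec(open("tilt.py").read().split("def front")[0]);exec(open("slope.py").read())
th=np.arctan(p[0]);C=np.array([.4462,.2035]);e=np.array([.856,-.517])
h=cv2.convexHull(b)[:,0].astype(float);tl=h[np.argmin(h[:,0]*.5+h[:,1])];tr=h[np.argmin(-h[:,0]*.5+h[:,1])]
r=T[:3,:3]@np.array([((tl+tr)[0]/2-c["cx"])/c["fx"],((tl+tr)[1]/2-.5-c["cy"])/c["fy"],1])
zt=s["ee_pos"][2]-(.134+.0635*np.cos(th));F=T[:3,3]+r*(zt-T[2,3])/r[2]
ex=F[0]-.0635*np.sin(th);ts=(s["ee_pos"][:2]-C)@e
print("theta",np.degrees(th).round(1),"lid front x",F[0].round(4),"edge tx",ex.round(4),"TCP s",ts.round(4),"edge s",(ts-ex).round(4),"(want -.0495) lat",((s["ee_pos"][:2]-C)@np.array([.517,.856])).round(4),"edge z if contact",(zt+.0635*np.cos(th)).round(4))
E
python3 st.py; python3 yel.py
```

```text
21.25 [0.4256 0.2161 0.2376] toolx ang 148.84 [-0.5  0.4 -1.8] [ 0.04 -0.01 -0.02] 0.04942349522817112
toolF [ 0.6  0.  -2.5] M [-0.04  0.01  0.02] r(rz=.25) -0.0569 0.0113
72 63 x range -4.0 53.0 rise deg 28.3 rms 0.59 ymid [-0.005  1.087]
theta 28.3 lid front x 0.0502 edge tx 0.0201 TCP s -0.0242 edge s -0.0443 (want -.0495) lat 0.0002 edge z if contact 0.1036
```

Emit:
carry_out(
  targets=[
    [1,0,0,0.03,0],
    [1,0,0,0.05,0],
    [1,0,0,0.06,0],
    [1,0,0,0.06,0],
    [1,0,0,0.06,0],
  ],
)

```text
time: 21.92
ee_pos: [0.4252, 0.2165, 0.2072]
tool_rot: [0.0, 0.268, 0.963, 0.0]
force: [-0.2, -0.9, -1.8]
gripper_width: 0.0494
grip_force: 63.4
```

Emit:
carry_out(
  targets=[
    [1,0,0,0.005,0],
    [1,0,0,0.01,0],
    [1,0,0,0.01,0],
  ],
)

```text
time: 22.3
ee_pos: [0.425, 0.2163, 0.2017]
tool_rot: [-0.0, 0.268, 0.963, -0.0]
force: [-0.2, 0.8, -2.3]
gripper_width: 0.0495
grip_force: 63.4
```

Emit:
carry_out(
  targets=[
    [1,0,0,0.003,0],
    [1,0,0,0.006,0],
    [1,0,0,0.006,0],
  ],
)

```text
time: 22.68
ee_pos: [0.4254, 0.2163, 0.1995]
tool_rot: [0.001, 0.268, 0.963, 0.0]
force: [-0.2, -1.8, 4.5]
gripper_width: 0.0494
grip_force: 64.2
```

```bash
python3 st.py; python3 yel.py
```

```text
22.675 [0.4254 0.2163 0.1995] toolx ang 148.87 [-0.2 -1.8  4.5] [-0.37  0.3   0.05] 0.04935141690267671
toolF [-0.7 -1.7 -8.8] M [ 0.47  0.07 -0.05] r(rz=.25) 0.0287 -0.0067
72 69 x range -4.0 53.0 rise deg 27.74 rms 0.79 ymid [-0.005  1.06 ]
theta 27.7 lid front x 0.0567 edge tx 0.0272 TCP s -0.0244 edge s -0.0516 (want -.0495) lat 0.0003 edge z if contact 0.0655
```

Emit:
carry_out(
  targets=[
    [1,-0.006,0,0.003,0],
    [1,-0.013,0,0.0065,0],
    [1,-0.019,0,0.0095,0],
    [1,-0.0256,0,0.013,0],
    [1,-0.0256,0,0.013,0],
  ],
)

```text
time: 23.35
ee_pos: [0.437, 0.2098, 0.1938]
tool_rot: [0.001, 0.268, 0.963, 0.001]
force: [0.8, -1.6, 12.5]
gripper_width: 0.0495
grip_force: 66.2
```

```bash
python3 st.py; python3 yel.py; python3 blue.py
```

```text
23.35 [0.437  0.2098 0.1938] toolx ang 148.85 [ 0.8 -1.6 12.5] [-0.26  0.3   0.13] 0.04946986104790308
toolF [ -1.6  -0.9 -16.8] M [ 0.38  0.12 -0.13] r(rz=.25) 0.0307 -0.0098
72 62 x range -1.0 59.0 rise deg 17.68 rms 0.44 ymid [-0.007  1.075]
theta 17.7 lid front x 0.0614 edge tx 0.0421 TCP s -0.0111 edge s -0.0532 (want -.0495) lat 0.0006 edge z if contact 0.0598
side phase [0.08 0.12] 0.91 tmpl [0 0] 0.983 shift mm [0. 0. 0.]
scene phase [-0.46 -0.37] 0.8 tmpl [0 0] 0.885 shift mm [0. 0. 0.]
```

Emit:
carry_out(
  targets=[
    [1,-0.009,0,0.003,0],
    [1,-0.017,0,0.0075,0],
    [1,-0.024,0,0.012,0],
    [1,-0.031,0,0.0168,0],
    [1,-0.031,0,0.0168,0],
  ],
)

```text
time: 24.12
ee_pos: [0.4499, 0.2019, 0.1848]
tool_rot: [0.001, 0.268, 0.963, 0.001]
force: [0.4, -0.5, 8.0]
gripper_width: 0.0493
grip_force: 66.6
```

```bash
python3 st.py; python3 yel.py; python3 blue.py
```

```text
24.125 [0.4499 0.2019 0.1848] toolx ang 148.85 [ 0.4 -0.5  8. ] [ 0.17  0.41 -0.02] 0.049281072182260355
toolF [ -0.6  -0.2 -12.3] M [0.07 0.44 0.03] r(rz=.25) 0.0473 -0.0018
72 71 x range 3.0 63.0 rise deg 8.49 rms 0.78 ymid [-0.003  1.062]
theta 8.5 lid front x 0.0654 edge tx 0.056 TCP s 0.004 edge s -0.052 (want -.0495) lat 0.0006 edge z if contact 0.0508
side phase [0.15 0.18] 0.96 tmpl [0 0] 0.99 shift mm [0. 0. 0.]
scene phase [-0.25 -0.05] 0.88 tmpl [0 0] 0.943 shift mm [0. 0. 0.]
```

Emit:
carry_out(
  targets=[
    [1,-0.007,0,0.003,0],
    [1,-0.013,0,0.007,0],
    [1,-0.018,0,0.011,0],
    [1,-0.02,0,0.014,0],
    [1,-0.02,0,0.014,0],
  ],
)

```text
time: 24.9
ee_pos: [0.4585, 0.1965, 0.1774]
tool_rot: [0.001, 0.268, 0.963, 0.0]
force: [0.9, 0.5, 6.3]
gripper_width: 0.0494
grip_force: 66.6
```

```bash
python3 st.py; python3 yel.py; python3 blue.py
```

```text
24.9 [0.4585 0.1965 0.1774] toolx ang 148.86 [0.9 0.5 6.3] [ 0.13  0.2  -0.  ] 0.04936863331210441
toolF [ -0.5   0.9 -10.6] M [-0.    0.24  0.  ] r(rz=.25) 0.035 -0.0211
72 61 x range 4.0 65.0 rise deg 1.27 rms 0.51 ymid [0.001 0.987]
theta 1.3 lid front x 0.067 edge tx 0.0656 TCP s 0.0141 edge s -0.0514 (want -.0495) lat 0.0004 edge z if contact 0.0434
side phase [-0.07  0.05] 0.9 tmpl [0 0] 0.99 shift mm [0. 0. 0.]
scene phase [ 0.07 -0.08] 0.92 tmpl [0 0] 0.968 shift mm [0. 0. 0.]
```

Emit:
carry_out(
  targets=[
    [1,-0.002,0,0.002,0],
    [1,-0.004,0,0.004,0],
    [1,-0.004,0,0.006,0],
    [1,-0.004,0,0.006,0],
  ],
)

```text
time: 25.55
ee_pos: [0.4605, 0.1953, 0.1748]
tool_rot: [0.001, 0.268, 0.963, 0.0]
force: [3.1, -3.4, 10.2]
gripper_width: 0.0498
grip_force: 67.2
```

```bash
python3 st.py; python3 yel.py; python3 blue.py
```

```text
25.55 [0.4605 0.1953 0.1748] toolx ang 148.86 [ 3.1 -3.4 10.2] [-0.23  0.27  0.07] 0.04978196141505662
toolF [ -4.4  -1.3 -14.4] M [ 0.33  0.11 -0.07] r(rz=.25) 0.0846 -0.0003
72 63 x range 6.0 63.0 rise deg -0.97 rms 0.48 ymid [-0.     0.997]
theta -1.0 lid front x 0.0676 edge tx 0.0687 TCP s 0.0165 edge s -0.0523 (want -.0495) lat 0.0004 edge z if contact 0.0408
side phase [-0.05 -0.01] 0.89 tmpl [0 0] 0.989 shift mm [0. 0. 0.]
scene phase [0.04 0.  ] 0.94 tmpl [0 0] 0.97 shift mm [0. 0. 0.]
```

Emit:
carry_out(
  targets=[
    [1,-0.002,0,0.002,0],
    [1,-0.002,0,0.004,0],
    [1,-0.002,0,0.005,0],
    [1,-0.002,0,0.005,0],
  ],
)

```text
time: 26.2
ee_pos: [0.4618, 0.1948, 0.1736]
tool_rot: [0.002, 0.268, 0.963, 0.001]
force: [-0.7, -5.5, 20.9]
gripper_width: 0.0497
grip_force: 68.5
```

```bash
python3 st.py; python3 yel.py; python3 blue.py
```

```text
26.2 [0.4618 0.1948 0.1736] toolx ang 148.88 [-0.7 -5.5 20.9] [-0.74  0.54  0.26] 0.049674894841059705
toolF [ -2.3  -5.  -25.3] M [ 0.91  0.08 -0.27] r(rz=.25) 0.0262 0.0137
72 64 x range 6.0 63.0 rise deg -2.65 rms 0.44 ymid [-0.     0.974]
theta -2.6 lid front x 0.0678 edge tx 0.0707 TCP s 0.0179 edge s -0.0529 (want -.0495) lat 0.0006 edge z if contact 0.0396
side phase [-0.05  0.02] 0.89 tmpl [0 0] 0.989 shift mm [0. 0. 0.]
scene phase [ 0.06 -0.04] 0.93 tmpl [0 0] 0.971 shift mm [0. 0. 0.]
```

```bash
python3 tilt.py yellow 51; python3 - <<'E'
from h import *
c=get_image("side");np.save("side3.npy",c,allow_pickle=True);f=c["frame"]
C=np.array([.4462,.2035]);e=np.array([.856,-.517]);l=np.array([.517,.856])
for k in("red","yellow"):
    m=mask(f,k);z=np.zeros_like(m);z[90:300,250:360]=m[90:300,250:360]
    h=cv2.convexHull(np.vstack([b for b in blobs(z,5) if cv2.contourArea(b)>60]));print(k,cv2.approxPolyDP(h,2,True)[:,0].tolist())
def pr(L,W,zb,zt,off=0): 
    for nm,a,b in(("front-near",-1,1),("rear-near",1,1),("front-far",-1,-1),("rear-far",1,-1)):
        P=C+e*(a*L/2+off)+l*b*W/2;print(nm,proj(c,[*P,zb]).round(1),proj(c,[*P,zt]).round(1))
print("red");pr(.112,.064,.070,.1375);print("yel");pr(.099,.051,.134,.1975)
E
```

```text
[187. 119.] [317. 116.] front mid tool mm [ 66.3   0.5 -12.1] dz 0.4
red [[342, 208], [341, 224], [331, 252], [276, 238], [277, 208]]
yellow [[340, 179], [338, 197], [330, 218], [281, 208], [281, 178], [314, 174]]
red
front-near [330.7 254.8] [333.2 221.7]
rear-near [273.7 240.2] [273.8 208.7]
front-far [340.9 237.9] [343.6 206.4]
rear-far [286.9 225.2] [287.5 195.3]
yel
front-near [330.5 221. ] [333.  187.7]
rear-near [278.5 209.6] [278.8 177.9]
front-far [339.  208.9] [341.6 177.1]
rear-far [289.2 198.8] [289.9 168.5]
```

```bash
cat > edge.py <<'E'
from h import *
C=np.array([.4462,.2035]);e=np.array([.856,-.517]);l=np.array([.517,.856])
F=[];
for i in range(4):
    c=get_image("side");F.append(c["frame"].astype(float))
f=np.mean(F,0);f=cv2.GaussianBlur(f,(3,1),0)
def line(sig,L,W,z,name,th):
    P=[proj(c,[*(C+e*a*L/2+l*W/2),z]) for a in(1,-1)];x0,x1=P[0][0]+6,P[1][0]-5;pts=[]
    for x in range(int(x0),int(x1)):
        yp=P[0][1]+(x-P[0][0])/(P[1][0]-P[0][0])*(P[1][1]-P[0][1]);ys=np.arange(int(yp)-8,int(yp)+7)
        s=sig[ys,x];d=-np.diff(s);i=np.argmax(d)
        if d[i]<th or i<1 or i>len(d)-2: continue
        w=d[i-1:i+2].clip(0);pts.append((x,ys[i]+.5+(w*[-1,0,1]).sum()/w.sum(),yp))
    p=np.array(pts);r=p[:,1]-p[:,2]
    for _ in range(4):
        q=np.polyfit(p[:,0],r,1);k=np.abs(r-np.polyval(q,p[:,0]))<1.0;p,r=p[k],r[k]
    print(name,len(p),"residual px at rear,front:",np.polyval(q,[P[0][0],P[1][0]]).round(2),"rms",(r-np.polyval(q,p[:,0])).std().round(2))
line(f[...,1]-.0*f[...,0],.099,.051,.134,"yellow foot",8)
line(f[...,0]-f[...,2],.112,.064,.070,"red foot",8)
# predicted effect of raising front by 3.5mm
a=C-e*.0495+l*.0255;print("3.5mm =",(proj(c,[*a,.134])-proj(c,[*a,.1375]))[1].round(2),"px")
E
python3 edge.py
```

```text
yellow foot 38 residual px at rear,front: [-0.94 -0.97] rms 0.3
red foot 46 residual px at rear,front: [-1.03 -1.1 ] rms 0.11
3.5mm = 1.77 px
```

Emit:
carry_out(
  targets=[
    [1,-0.001,0,0.002,0],
    [1,-0.001,0,0.004,0],
    [1,-0.001,0,0.004,0],
  ],
)

```text
time: 27.02
ee_pos: [0.462, 0.1949, 0.1735]
tool_rot: [0.002, 0.268, 0.963, 0.001]
force: [-12.9, -5.5, 43.9]
gripper_width: 0.0494
grip_force: 71.4
```

```bash
python3 st.py; python3 yel.py; python3 edge.py
```

```text
27.025 [0.462  0.1949 0.1735] toolx ang 148.9 [-12.9  -5.5  43.9] [-1.29  2.83  0.24] 0.04944711019766734
toolF [  8.  -11.3 -48.2] M [ 2.57  1.76 -0.24] r(rz=.25) -0.0052 0.0051
72 65 x range 6.0 63.0 rise deg -2.64 rms 0.45 ymid [-0.001  0.976]
theta -2.6 lid front x 0.0676 edge tx 0.0706 TCP s 0.018 edge s -0.0526 (want -.0495) lat 0.0008 edge z if contact 0.0395
yellow foot 39 residual px at rear,front: [-0.75 -1.1 ] rms 0.27
red foot 46 residual px at rear,front: [-0.98 -1.11] rms 0.12
3.5mm = 1.77 px
```

Emit:
carry_out(
  targets=[
    [1,0,0,-0.005,0],
    [1,-0.003,0,-0.006,0],
    [1,-0.006,0,-0.006,0],
    [1,-0.006,0,-0.002,0],
    [1,-0.006,0,-0.002,0],
  ],
)

```text
time: 27.9
ee_pos: [0.4641, 0.1937, 0.1735]
tool_rot: [0.001, 0.268, 0.963, 0.001]
force: [-13.5, -1.0, 34.9]
gripper_width: 0.0495
grip_force: 70.4
```

```bash
python3 st.py; python3 yel.py; python3 edge.py; python3 tilt.py yellow 51;python3 blue.py
```

```text
27.9 [0.4641 0.1937 0.1735] toolx ang 148.89 [-13.5  -1.   34.9] [-0.21  2.59  0.03] 0.04948952271670541
toolF [ 11.   -7.7 -39.2] M [ 1.52  2.11 -0.02] r(rz=.25) -0.016 0.01
72 63 x range 6.0 65.0 rise deg -2.02 rms 0.54 ymid [0.002 0.983]
theta -2.0 lid front x 0.0676 edge tx 0.0699 TCP s 0.0204 edge s -0.0495 (want -.0495) lat 0.0009 edge z if contact 0.0395
yellow foot 40 residual px at rear,front: [-0.89 -0.77] rms 0.3
red foot 46 residual px at rear,front: [-0.97 -1.13] rms 0.11
3.5mm = 1.77 px
[187. 119.] [316. 116.] front mid tool mm [ 66.2   0.3 -11.1] dz 0.4
side phase [-0.09  0.04] 0.87 tmpl [0 0] 0.989 shift mm [0. 0. 0.]
scene phase [ 0.05 -0.06] 1.0 tmpl [0 0] 0.972 shift mm [0. 0. 0.]
```

Emit:
carry_out(
  targets=[
    [1,0,0,-0.003,0],
    [1,0,0,-0.005,0],
    [0.4,0,0,-0.005,0],
    [-1,0,0,-0.005,0],
    [-1,0,0,-0.005,0],
  ],
)

```text
time: 28.92
ee_pos: [0.4634, 0.193, 0.1726]
tool_rot: [-0.0, 0.268, 0.963, -0.0]
force: [-0.3, -0.2, -0.0]
gripper_width: 0.0826
grip_force: 0.0
```

Emit:
carry_out(
  targets=[
    [-1,0,0,0,0],
    [-1,0,0,-0.04,0],
    [-1,0,0,-0.14,0],
    [-1,0.05,0,-0.22,0],
    [-1,0.1,0,-0.3,0],
  ],
)

```text
time: 29.55
ee_pos: [0.42, 0.2191, 0.3242]
tool_rot: [-0.0, 0.269, 0.963, -0.0]
force: [0.2, -0.0, -0.4]
gripper_width: 0.0856
grip_force: 0.0
```

Emit:
carry_out(
  targets=[
    [-1,0,0,0,0],
    [-1,0,0,0,0],
    [-1,0,0,0,0],
  ],
)

```text
time: 29.92
ee_pos: [0.4208, 0.2187, 0.3217]
tool_rot: [-0.001, 0.269, 0.963, -0.001]
force: [-0.1, 0.1, 0.6]
gripper_width: 0.0855
grip_force: 0.0
```

```bash
python3 st.py; python3 edge.py; python3 blue.py; python3 lid.py yellow .1975; python3 - <<'E'
from h import *
# lid slope from wrist view: width of lid at front and rear
c=np.load("w6.npy",allow_pickle=True).item();b=blobs(mask(c["frame"],"yellow"),1)[0]
h=cv2.convexHull(b);p=cv2.approxPolyDP(h,2.5,True)[:,0];print(p.tolist());print([ (onz(c,*map(float,q),.1975)[:2]*1e3).round(1).tolist() for q in p])
E
```

```text
29.925 [0.4208 0.2187 0.3217] toolx ang 148.84 [-0.1  0.1  0.6] [-0.03 -0.02 -0.01] 0.08547638023382555
toolF [ 0.1 -0.  -4.9] M [ 0.02 -0.03  0.01] r(rz=.25) -0.0139 -0.0032
yellow foot 41 residual px at rear,front: [-1.04 -0.91] rms 0.41
red foot 46 residual px at rear,front: [-1.02 -1.18] rms 0.1
3.5mm = 1.77 px
side phase [0.19 0.17] 0.8 tmpl [0 0] 0.981 shift mm [0. 0. 0.]
scene phase [-0.25 -0.01] 0.81 tmpl [ 0 -1] 0.9 shift mm [ 1.3 -1.5  0. ]
yellow ((445.0968017578125, 205.86135864257812), (42.40530014038086, 82.66996765136719), 58.88468551635742)
blue+red hull @.0735 ((501.71759033203125, 156.1934051513672), (82.75364685058594, 183.09268188476562), 44.086578369140625)
[[277, 161], [279, 190], [269, 250], [239, 250], [230, 224], [229, 161]]
[[419.5, 243.4], [442.3, 232.3], [487.5, 196.1], [473.5, 172.9], [447.6, 179.8], [399.1, 209.6]]
```

```bash
python3 -c "
from plant import manip
print(manip.job_done())"
```

```text
the job is handed in; nothing more can be done
None
```

The job is handed in at about 30 s of the 67 s: the red tin is on the blue one and the yellow on the red, both reading flat and inside the beads by camera and contact force, though the blue tin may have shifted about 1 mm during the red placing.

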